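Find the shaft flat and hold the collar on it

ROBOT

A 7-joint arm with a two-finger parallel gripper is mounted at the origin on the work surface; the furniture and walls round the work are solid. World frame = base frame: x ahead of the robot, y to its left, z up, the work surface at z = 0. Lengths are in mm, angles in rad, forces in N, time in s.
With the tool pointing down it reaches from about 400 to 850 mm from the base axis. Payload 6.9 kg.
Tool frame: the origin (TCP) lies where the fingers leave the gripper's body, on its centre line; the fingertips stand 73 mm ahead of it and the grasp point (between the pads) lies 54 mm ahead of it; z points along the fingers, y is the line along which they close (so a half turn about z gives the same grasp; the last joint's range is limited). The gripper opens to 85 mm and grips with 20 to 120 N. Pads are 22 mm wide; open, the fingers measure 114 mm over their backs; the gripper's body (76 mm by 85 mm) begins 54 mm behind the grasp point. The pads swing forward as they close: fully open they stand 13 mm farther back than shut.
Start: joints at [1.446, 0.507, -0.238, 1.5, 0.126, 1.149, -0.155], TCP at [142.943, -608.425, 303.875] pointing down, gripper open.
Joint ranges: [-3.08, 3.08], [-0.24, 2.05], [-1.43, 1.35], [0, 2.5], [-1.52, 4.66], [0.17, 1.96], [-2.89, 2.89]. Speed limits (rad/s): [2.39, 2.39, 3.14, 3.14, 3.14, 3.14, 3.14].

INTERFACE

Orientations are given as a unit quaternion [x, y, z, w].
In Python, from cell import observe, grab_frame, get_calibration, job_done gives the robot as it stands.
- The arm moves only by the tool apply_moves, never from a script. Its argument "deltas" is a list of rows, each a list of 7 numbers: the shift along the tool's x, y, z in units of 100 mm (1.0 is 100 mm), then the turn, a rotation vector about the tool's x, y, z in units of 45 degrees (1.0 is 45 degrees), then the gripper command: -1 is fully open, 1 is shut, values between are in proportion. In form: [[x, y, z, ax, ay, az, gripper], ...]. A call has 1 to 20 rows; each row is the pose to reach, as a shift and turn from the pose commanded when the call began, along the tool's axes at that moment; what a row does not reach only later rows make up. A row lasts 1/10 s, in which the tool goes at most 50 mm and 8.59 degrees, less where a joint would pass 70% of its speed; a pose out of reach is approached as far as the arm can. A call with a number of a shift or a turn outside -1 to 1 is refused whole. A call with a gripper value outside its range is refused whole. The fingers move at their own pace and stop on an object; "grip_force" is the grip in N (left out, the last holds). Time passes only in rows, so rows that repeat a pose let the fingers close. It gives the time, the measured TCP pose, the force, the opening and the grip force at its end, in the units of the state.
- observe(): the state, without advancing time (a new reading comes with each control period).
- grab_frame(name): name is "scene" or "top"; returns the picture (384x512x3 uint8, blue, green, red); there is no depth.
- get_calibration(name): a dict with "fx", "fy", "cx", "cy" (pixels), "k1" (the pictures are not rectified: a ray, as slopes to the right and down, at radius r is drawn at 1 + k1 r^2 times it, then the intrinsics apply), "eye" and "attitude" of the camera in the world. Camera axes: x right, y down, z forward; pixel columns grow to the right and rows downward; lengths in mm; the calibration is good to about 2 mm. A picture is of the moment at which its call begins. get_calibration takes no time and is no camera call.
- job_done(): hands the job in; it is judged then, once.
The state is a dict: "clock": time; "q": joint angles; "qvel": joint speeds; "joint_torque": joint torques, N m; "tcp_pos": TCP position; "eef_rot": TCP orientation; "ft_force": force on the tool from outside, world axes, zero at the start; "ft_torque": the same for the moment, N m; "opening": finger opening in mm; "grasp_force": force on a finger pad.
Only numpy, scipy, OpenCV 4.12 (cv2) and the standard library are available. Lean on these libraries where they do the work, as an engineer would, in place of code of your own. Each camera call takes 0.05 s, during which the arm holds its last target. There are 200 camera calls.

TASK

Without lifting or tipping it, slide the blue spindle unit across the bench from the blue ring until its round foot stands wholly inside the green ring; then turn its shaft until the orange flat squarely faces the white index line on the unit. Then slip the aluminium collar over the shaft, its red set screw facing the flat, and finish while still holding it there in the gripper, level and with its top face flush with the shaft's end, so that the screw could be tightened; the unit stays in the green ring with its flat on the line, and leave everything else on the bench where it is.

Things in the scene. Friction and masses are not known exactly. Their poses are not given: they have to be found in the camera images.
- park_spot_center (a point): centre of the blue ring of thin tape stuck flat on the bench (inner diameter 140 mm, outer 154 mm), where the spindle unit starts; at bench height, nothing to catch on
- work_spot_center (a point): centre of the green ring of thin tape stuck flat on the bench (inner diameter 140 mm, outer 154 mm), at bench height; the unit goes here
- foot_center (a point): loose spindle unit, 0.8 to 1.1 kg: round dark foot 110 mm across, 12 mm thick; blue bearing housing (76 mm across at its bottom, 66 at its top) up to z 43 mm; dark cap 56 mm across up to 50 mm; shaft upright in the middle up to 112 mm. Point: centre of the foot's underside, z up; the white index line, on foot and cap, runs from the shaft toward this frame's -x
- shaft_top (a point): centre of the shaft's upper end, 112 mm above the foot's underside. Steel shaft 20 mm in diameter, standing 62 mm out of the cap, with one orange flat along its whole length, 6.5 mm from the axis (16.5 mm across flat and round, 20 mm elsewhere). z is up the shaft; the flat looks toward this frame's -x
- shaft_flat (a point): point in the middle of the orange flat's width, on its face, 30 mm below the shaft's end; the flat's outward normal is the -x direction of this frame
- shaft (a joint): turning angle of the shaft in the unit, rad: 0 when the flat faces the index line, positive when it is turned anticlockwise from above away from it. It starts between 0.5 and 1.4, turns stiffly (about 0.05 N m of friction) and stays where it is left
- collar_center (a point): loose aluminium shaft collar standing flat on the bench, bore upright: outer diameter 48 mm, bore 24 mm right through, height 30 mm, 0.1 to 0.16 kg. Point: on the bore's axis half-way up (15 mm above its underside, 15 mm below its top face); z up along the bore; the set screw sticks out toward this frame's -x
- collar_screw (a point): middle of the red knurled head (14 mm in diameter) of the collar's set screw, 30 mm from the bore's axis in the collar's -x direction and half-way up; the screw reaches to 34.5 mm from the axis
- multimeter: yellow multimeter lying on the bench, 150x74x45 mm; leave it alone; origin at the centre of its underside
- tape_roll: yellow roll of tape, 92x92x22 mm; leave it alone; origin at the centre of its underside
- step_motor: small black and grey stepper motor, 50x42x61 mm; leave it alone; origin at the centre of its underside
- mug: dark mug, 82x119x107 mm; leave it alone; origin at the centre of its underside
Things that resemble listed ones, but are neither listed nor needed, are in the scene too. What is shaped like the part that bears collar_center but yellow is not meant.

How it is judged:
By the outcome, as a careful person would: the job done as asked, in the order asked, and still so for the second after the job is handed in, while the arm keeps its last pose, push and grip.
It also fails if it takes over 64 s, if anything falls off the work surface, if the arm or the gripper's body presses on something with over 40 N, if the wrist force passes 120 N, or if a joint passes its speed limit or range.

## Working session

There is one attempt and no reset: what is moved stays moved. The work goes in short steps, Python scripts to look and compute and a tool call to move; the robot and the scene stay as the last step left them, time stands still between calls to the robot, and variables do not carry over. Pictures are saved under pics/ and viewed, at most 10 in all, crops included, and the job is handed in when it is done.

Besides the shell and the picture viewer there is one more tool, called after "Call:" as a command line: name --pt "numbers of a row" for each row, then --argument value for the rest. apply_moves: Moves the arm, as the interface text tells. Its arguments: {"type":"object","properties":{"deltas":{"type":"array","items":{"type":"array","items":{"type":"number","minimum":-1,"maximum":1}}},"grip_force":{"type":"number"}},"required":["deltas"]}

```bash
mkdir -p pics
cat > h.py <<'E'
import numpy as np,cv2
from cell import observe,grab_frame,get_calibration,job_done
from scipy.spatial.transform import Rotation as R
def cam(n):
    c=get_calibration(n);a=np.array(c["attitude"])
    M=R.from_quat(a).as_matrix() if a.size==4 else a.reshape(3,3)
    return c,M,np.array(c["eye"],float)
def px2w(n,u,v,z):
    c,M,e=cam(n);d=np.array([(u-c["cx"])/c["fx"],(v-c["cy"])/c["fy"]]);s=d.copy()
    for _ in range(20): s=d/(1+c["k1"]*(s@s))
    r=M@np.array([s[0],s[1],1]);return e+r*(z-e[2])/r[2]
def w2px(n,p):
    c,M,e=cam(n);q=M.T@(np.array(p,float)-e);s=q[:2]/q[2];s=s*(1+c["k1"]*(s@s))
    return np.array([s[0]*c["fx"]+c["cx"],s[1]*c["fy"]+c["cy"]])
def snap(n,f,crop=None,k=1):
    im=grab_frame(n);cv2.imwrite("pics/raw_"+f,im)
    if crop: x0,y0,x1,y1=crop;im=im[y0:y1,x0:x1]
    cv2.imwrite("pics/"+f,cv2.resize(im,None,fx=k,fy=k,interpolation=cv2.INTER_CUBIC))
E
python3 - <<'E'
from h import *
a=grab_frame("scene");b=grab_frame("top")
cv2.imwrite("pics/s0.png",a);cv2.imwrite("pics/t0.png",b)
for n in("scene","top"):print(get_calibration(n))
print(observe())
E
```

```text
{'fx': 368.13496571833036, 'fy': 368.13496571833036, 'cx': 257.35480328468486, 'cy': 194.6389274575969, 'k1': -0.0037801432670755116, 'eye': array([ 181.32043725,  621.93434022, 1027.20659726]), 'attitude': array([-0.23349419,  0.91415763, -0.31925361,  0.08873227])}
{'fx': 477.00694853081416, 'fy': 477.00694853081416, 'cx': 247.7512378023116, 'cy': 187.52011932754596, 'k1': -0.08500924916107717, 'eye': array([ 291.13971987,  -39.19417401, 1627.78481862]), 'attitude': array([-0.69563834,  0.71293637, -0.05252135,  0.07106713])}
{'clock': 0.1, 'q': array([ 1.4455527 ,  0.50827313, -0.23754317,  1.50099183,  0.12569127,
        1.14889093, -0.15477109]), 'qvel': array([-0.00049127, -0.00049076, -0.00175362, -0.00353188, -0.0015049 ,
       -0.00094523,  0.00130506]), 'joint_torque': array([-4.94654130e-03, -6.21838689e+01, -2.19460554e+00, -2.50208008e+01,
        1.25872140e-02,  7.81240786e-03, -3.44788407e-05]), 'tcp_pos': array([ 142.8063197 , -608.14545066,  303.11904329]), 'eef_rot': array([ 9.93349294e-01,  1.15137134e-01, -9.46604999e-05, -7.82228289e-04]), 'ft_force': array([0.65643992, 0.59127412, 0.0603319 ]), 'ft_torque': array([-0.02567386, -0.00362399,  0.02845091]), 'grasp_force': 0.0, 'opening': 85.4395917044341}
```

View pics/s0.png

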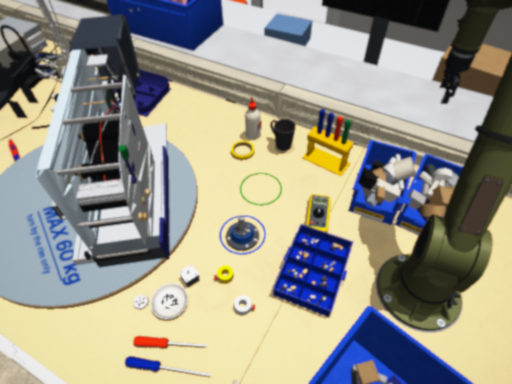

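View pics/t0.png

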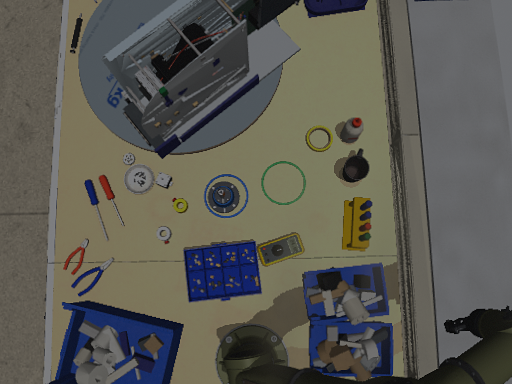

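The scene shows two collar shapes. A silver one is at scene (244,304) / top (164,234), and a yellow one at scene (224,273) / top (180,205). The silver one fits "aluminium". The unit stands in the blue ring at top (226,196), and the green ring is at top (283,183). I'll enlarge both to confirm.

Run:
```python
from h import *
a=cv2.imread("pics/s0.png");b=cv2.imread("pics/t0.png")
f=lambda im,x0,y0,w,h,k:cv2.resize(im[y0:y0+h,x0:x0+w],None,fx=k,fy=k,interpolation=cv2.INTER_CUBIC)
A=np.vstack([f(a,210,205,66,50,6),f(a,210,270,66,50,6)])
B=np.vstack([f(b,200,170,66,50,6),f(b,145,200,66,50,6)])
cv2.imwrite("pics/c0.png",np.hstack([A,B]))
def ell(im,lo,hi,n,roi):
    hsv=cv2.cvtColor(im,cv2.COLOR_BGR2HSV);m=cv2.inRange(hsv,lo,hi)
    x0,y0,x1,y1=roi;mm=np.zeros_like(m);mm[y0:y1,x0:x1]=m[y0:y1,x0:x1]
    ys,xs=np.nonzero(mm);P=np.array([px2w(n,x,y,0)[:2] for x,y in zip(xs,ys)])
    A=np.c_[2*P,np.ones(len(P))];s=np.linalg.lstsq(A,(P**2).sum(1),rcond=None)[0]
    for _ in range(3):
        r=np.hypot(*(P-s[:2]).T);k=abs(r-73.5)<10;s=np.linalg.lstsq(A[k],(P[k]**2).sum(1),rcond=None)[0]
    print(n,len(P),k.sum(),s[:2],np.sqrt(s[2]+s[:2]@s[:2]))
G=((40,90,60),(80,255,255));Bl=((105,120,60),(130,255,255))
ell(a,*G,"scene",(230,165,290,210));ell(b,*G,"top",(255,155,312,210))
ell(a,*Bl,"scene",(212,208,272,256));ell(b,*Bl,"top",(200,170,252,220))
print(px2w("top",164,234,30),px2w("scene",244,304,30))
```

```text
scene 156 156 [ 596.49680416 -124.15329772] 73.56622266604793
top 209 209 [ 594.11851505 -122.54176569] 73.67334291639283
scene 205 0 [0. 0.] 0.0
top 306 221 [553.66249991  77.3324881 ] 73.5626344124092
[422.69331193 285.79015354  30.        ] [421.97789688 290.95485527  30.        ]
```

View pics/c0.png

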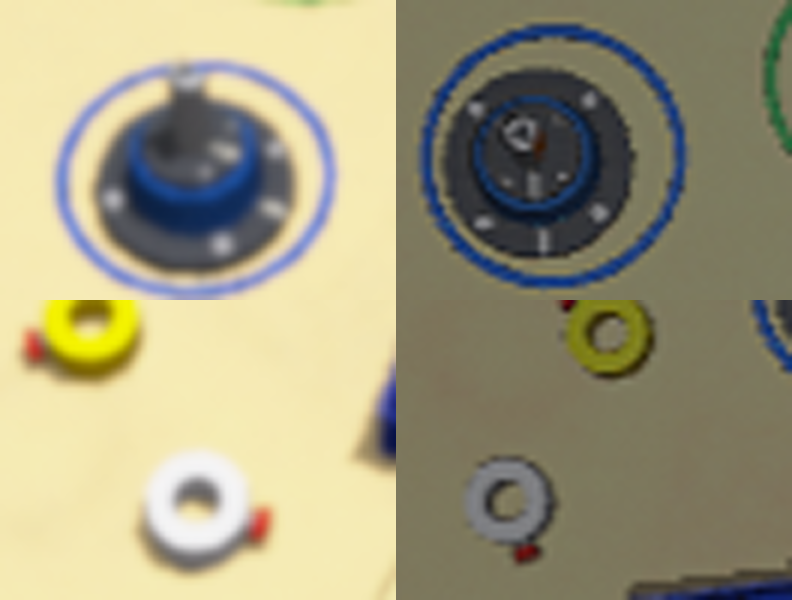

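Run:
```python
from h import *
from scipy.optimize import least_squares
b=cv2.imread("pics/t0.png");a=cv2.imread("pics/s0.png")
def tri(p,q,n=("top","scene")):
    f=lambda X:np.r_[w2px("top",X)-p,w2px("scene",X)-q]
    s=least_squares(f,[500,50,50]);return s.x,s.fun
print("shaft top tri",*tri([220.3,191.8],[240.8,217.1]))
print("shaft top z112",px2w("top",220.3,191.8,112),px2w("scene",240.8,217.1,112))
fc=px2w("top",223.4,196.9,12);fm=px2w("top",224.2,209.6,12);print("foot",fc,"mark",fm)
d=fm-fc;print("index dir yaw",np.arctan2(d[1],d[0]),np.linalg.norm(d))
# orange flat
for n,im,c in(("top",b,(214,185,230,202)),("scene",a,(232,212,252,236))):
    h=cv2.cvtColor(im,cv2.COLOR_BGR2HSV).astype(int);x0,y0,x1,y1=c
    L=[(x,y) for y in range(y0,y1) for x in range(x0,x1) if (h[y,x,0]<18) and h[y,x,1]>90 and h[y,x,2]>50];print(n,L, np.mean(L,0) if L else 0)
print("shaft axis in top img",[w2px("top",[*px2w("top",220.3,191.8,112)[:2],z]).round(1) for z in(50,82,112)])
c=px2w("top",163.4,233.1,30);print("collar",c,px2w("scene",242.4,302.9,30),tri([163.4,233.1],[242.4,302.9]))
s=px2w("top",166.1,241.8,15);s2=px2w("scene",253.1,307,15);print("screw",s,s2,np.arctan2(*(s-c)[1::-1]),np.linalg.norm((s-c)[:2]))
B=[cv2.resize(b[180:210,205:245],None,fx=10,fy=10,interpolation=cv2.INTER_CUBIC),cv2.resize(a[208:238,225:265],None,fx=10,fy=10,interpolation=cv2.INTER_CUBIC)]
B[0]=cv2.convertScaleAbs(B[0],alpha=1.8);cv2.imwrite("pics/c1.png",np.hstack(B))
```

```text
shaft top tri [548.10494556  86.70378266 112.48414926] [-0.01388645 -0.03750023  0.0365326   0.00895705]
shaft top z112 [548.06306411  86.70055354 112.        ] [548.41375008  86.44466996 112.        ]
foot [546.96527897  84.55023414  12.        ] mark [502.94472988  82.40167393  12.        ]
index dir yaw -3.0928232362927153 44.07295149214332
top [(224, 192), (223, 193), (223, 194), (224, 194), (223, 195)] [223.4 193.6]
scene [] 0
shaft axis in top img [array([221.9, 194.8]), array([221.1, 193.3]), array([220.3, 191.8])]
collar [425.77501394 287.85358282  30.        ] [427.54165068 290.34217529  30.        ] (array([427.40885374, 288.98568914,  26.64851893]), array([-0.12816355, -0.39656843,  0.33706794,  0.08455843]))
screw [397.27816977 281.49165318  15.        ] [398.52870772 281.23100278  15.        ] -2.9219442023919746 29.198360852951396
```

View pics/c1.png

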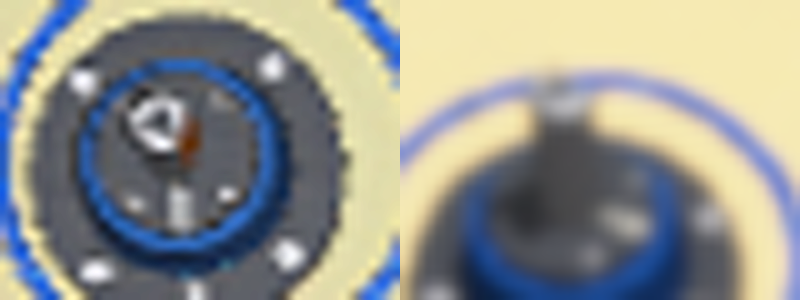

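The silver collar is confirmed at about (426,289), with its screw toward yaw −2.92. The shaft axis is at about (548,86), the index line points along roughly −x, and the orange flat faces roughly −y. I'll travel to the unit now.

Add to h.py:
```python
def st():
    o=observe();m=R.from_quat(o["eef_rot"]).as_matrix();p=np.array(o["tcp_pos"])
    print("t",round(o["clock"],2),"p",p.round(1),"yaw",round(np.arctan2(m[1,0],m[0,0]),4),"zax",m[:,2].round(4),"q",np.round(o["q"],2),"F",np.round(o["ft_force"],1),"T",np.round(o["ft_torque"],2),"open",round(o["opening"],1),"gf",round(o["grasp_force"],1));return m,p
def go(x,y,z,yaw):
    m,p=st();d=m.T@(np.array([x,y,z])-p)/100
    T=np.c_[[np.cos(yaw),np.sin(yaw),0],[np.sin(yaw),-np.cos(yaw),0],[0,0,-1]]
    r=R.from_matrix(m.T@T).as_rotvec()/(np.pi/4);print("delta",d.round(3),r.round(3))
```

```text
(no output)
```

Call:
apply_moves --pt "0.5 -0.5 0 0 0 -0.5 -1" --pt "1 -1 0 0 0 -1 -1" --pt "1 -1 0 0 0 -1 -1" --pt "1 -1 0 0 0 -1 -1" --pt "1 -1 0 0 0 -1 -1" --pt "1 -1 0 0 0 -1 -1"

```text
clock: 0.7
tcp_pos: [217.5, -487.8, 303.7]
eef_rot: [0.872, 0.489, -0.0, -0.0]
ft_force: [-0.6, 0.2, 0.1]
opening: 85.3
grasp_force: 0.0
```

```bash
python3 -c "
from h import *
go(548,85.8,300,2.92)"
```

```text
t 0.7 p [ 217.5 -487.8  303.7] yaw 1.0224 zax [-4.e-04  4.e-04 -1.e+00] q [ 1.43  0.39 -0.47  1.74  0.19  1.06  0.35] F [-0.6  0.2  0.1] T [-0.   -0.02 -0.02] open 85.3 gf 0.0
delta [ 6.618 -0.17   0.038] [-0.000e+00 -1.000e-03 -2.416e+00]
```

Call:
apply_moves --pt "0.5 0 0 0 0 -0.5 -1" --pt "1 0 0 0 0 -1 -1" --pt "1 0 0 0 0 -1 -1" --pt "1 0 0 0 0 -1 -1" --pt "1 0 0 0 0 -1 -1" --pt "1 0 0 0 0 -1 -1"

```text
clock: 1.3
tcp_pos: [269.9, -403.0, 303.6]
eef_rot: [0.619, 0.786, 0.0, -0.0]
ft_force: [-0.2, 0.1, -0.4]
opening: 85.6
grasp_force: 0.0
```

Call:
apply_moves --pt "0.5 0.5 0 0 0 -0.5 -1" --pt "1 1 0 0 0 -1 -1" --pt "1 1 0 0 0 -1 -1" --pt "1 1 0 0 0 -1 -1" --pt "1 1 0 0 0 -1 -1" --pt "1 1 0 0 0 -1 -1"

```text
clock: 1.9
tcp_pos: [344.5, -282.6, 303.7]
eef_rot: [0.271, 0.963, 0.0, -0.0]
ft_force: [0.0, -1.1, -0.0]
opening: 85.7
grasp_force: 0.0
```

```bash
python3 -c "
from h import *
go(548,85.8,300,2.92)"
```

```text
t 1.9 p [ 344.5 -282.6  303.7] yaw 2.5934 zax [-5.e-04  4.e-04 -1.e+00] q [ 1.34  0.32 -0.94  1.94  0.3   1.03  1.29] F [ 0.  -1.1 -0. ] T [ 0.02  0.02 -0.01] open 85.7 gf 0.0
delta [0.183 4.204 0.037] [ 0.    -0.001 -0.416]
```

Call:
apply_moves --pt "0 0.5 0 0 0 0 -1" --pt "0.05 1 0 0 0 0 -1" --pt "0.05 1 0 0 0 0 -1"

```text
clock: 2.2
tcp_pos: [395.6, -189.1, 304.7]
eef_rot: [0.269, 0.963, 0.001, 0.001]
ft_force: [-0.2, -0.6, -0.4]
opening: 85.3
grasp_force: 0.0
```

Call:
apply_moves --pt "0 0.5 0 0 0 -0.2 -1" --pt "0.05 1 0 0 0 -0.416 -1" --pt "0.05 1 0 0 0 -0.416 -1" --pt "0.05 1 0 0 0 -0.416 -1"

```text
clock: 2.6
tcp_pos: [441.5, -106.7, 303.7]
eef_rot: [0.112, 0.994, 0.0, -0.0]
ft_force: [0.0, 0.3, 0.0]
opening: 85.6
grasp_force: 0.0
```

```bash
python3 -c "
from h import *
go(548,85.8,200,2.92)"
```

```text
t 2.6 p [ 441.5 -106.7  303.7] yaw 2.9173 zax [-6.e-04  3.e-04 -1.e+00] q [ 0.94  0.37 -1.04  1.92  0.36  1.06  1.1 ] F [0.  0.3 0. ] T [-0.07 -0.   -0.03] open 85.6 gf 0.0
delta [-0.611  2.113  1.037] [ 0.    -0.001 -0.004]
```

Call:
apply_moves --pt "-0.15 0.5 0.1 0 0 0 -1" --pt "-0.3 1 0.2 0 0 0 -1" --pt "-0.3 1 0.2 0 0 0 -1" --pt "-0.3 1 0.2 0 0 0 -1"

```text
clock: 3.0
tcp_pos: [493.1, -16.8, 283.3]
eef_rot: [0.113, 0.994, 0.0, -0.001]
ft_force: [0.5, 0.1, 0.2]
opening: 85.3
grasp_force: 0.0
```

Call:
apply_moves --pt "-0.15 0.5 0.3 0 0 0 -1" --pt "-0.31 1 0.6 0 0 0 -1" --pt "-0.31 1 0.6 0 0 0 -1" --pt "-0.31 1 0.6 0 0 0 -1"

```text
clock: 3.4
tcp_pos: [545.9, 72.9, 222.4]
eef_rot: [0.114, 0.993, -0.0, -0.001]
ft_force: [-0.3, -1.0, 0.5]
opening: 85.6
grasp_force: 0.0
```

```bash
python3 -c "
from h import *
go(548,85.8,132,2.92)
snap('scene','s1.png',(190,150,320,250),6)"
```

```text
t 3.4 p [545.9  72.9 222.4] yaw 2.9132 zax [-2.6e-03  2.0e-04 -1.0e+00] q [ 0.38  0.6  -0.89  1.81  0.54  1.01  0.61] F [-0.3 -1.   0.5] T [-0.01  0.01  0.02] open 85.6 gf 0.0
delta [0.007 0.131 0.904] [-0.    -0.003 -0.009]
```

View pics/s1.png

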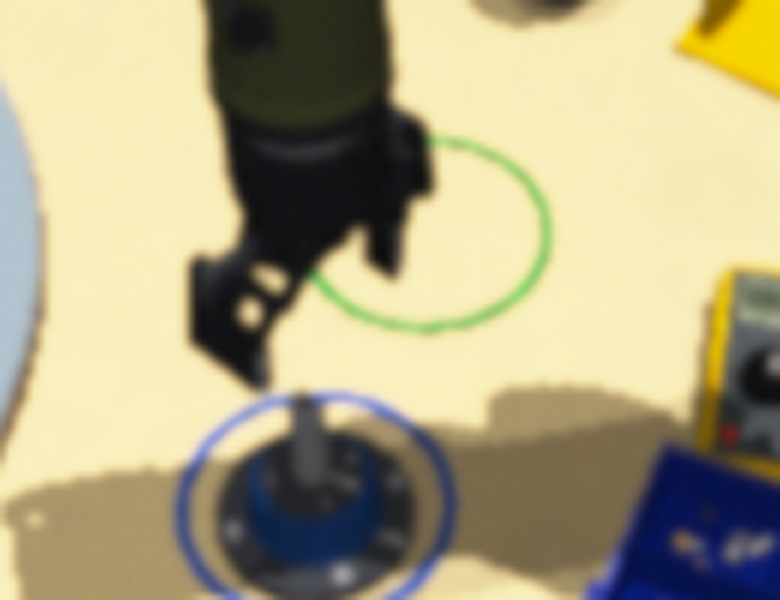

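The picture shows the gripper open above the shaft, with the shaft top at about (305,400) in the crop and the fingers straddling it. I'll centre, descend and close.

Call:
apply_moves --pt "0.007 0.131 0 0 0 0 -1" --pt "0.007 0.131 0.25 0 0 0 -1" --pt "0.007 0.131 0.5 0 0 0 -1" --pt "0.007 0.131 0.75 0 0 0 -1" --pt "0.007 0.131 0.9 0 0 0 -1" --pt "0.007 0.131 0.9 0 0 0 -1" --pt "0.007 0.131 0.9 0 0 0 0" --pt "0.007 0.131 0.9 0 0 0 0.3" --pt "0.007 0.131 0.9 0 0 0 0.5" --pt "0.007 0.131 0.9 0 0 0 0.6" --pt "0.007 0.131 0.9 0 0 0 1" --pt "0.007 0.131 0.9 0 0 0 1" --pt "0.007 0.131 0.9 0 0 0 1" --pt "0.007 0.131 0.9 0 0 0 1" --pt "0.007 0.131 0.9 0 0 0 1" --grip_force 25

```text
clock: 4.95
tcp_pos: [548.7, 86.9, 134.4]
eef_rot: [0.114, 0.994, 0.001, 0.001]
ft_force: [0.7, 2.8, 4.7]
opening: 15.9
grasp_force: 26.4
```

```bash
python3 -c "
from h import *
go(595.3,-123.3,132,2.92)"
```

```text
t 4.95 p [548.7  86.9 134.4] yaw 2.9141 zax [ 1.3e-03  9.0e-04 -1.0e+00] q [ 0.29  0.7  -0.8   1.89  0.67  0.84  0.48] F [0.7 2.8 4.7] T [ 0.43 -0.03 -0.02] open 15.9 gf 26.4
delta [-0.928 -1.943  0.023] [ 0.002  0.001 -0.008]
```

Opening is about 16 mm, so the pads sit on the flat as planned. Now I'll slide at constant height.

Call:
apply_moves --pt "-0.02 -0.04 0 0 0 0 1" --pt "-0.05 -0.11 0 0 0 0 1" --pt "-0.09 -0.2 0 0 0 0 1" --pt "-0.14 -0.3 0 0 0 0 1" --pt "-0.19 -0.4 0 0 0 0 1" --pt "-0.24 -0.5 0 0 0 0 1" --pt "-0.29 -0.6 0 0 0 0 1" --pt "-0.34 -0.7 0 0 0 0 1" --pt "-0.38 -0.8 0 0 0 0 1" --pt "-0.42 -0.88 0 0 0 0 1" --pt "-0.45 -0.94 0 0 0 0 1" --pt "-0.46 -0.97 0 0 0 0 1" --pt "-0.46 -0.97 0 0 0 0 1"

```text
clock: 6.25
tcp_pos: [571.4, -15.9, 134.6]
eef_rot: [0.113, 0.994, 0.002, 0.0]
ft_force: [-0.4, 7.6, 4.6]
opening: 16.1
grasp_force: 26.3
```

```bash
python3 -c "
from h import *
go(595.5,-121.8,132,2.914)"
```

```text
t 6.25 p [571.4 -15.9 134.6] yaw 2.9158 zax [ 0.0013  0.0043 -1.    ] q [ 0.48  0.73 -0.81  1.85  0.68  0.87  0.68] F [-0.4  7.6  4.6] T [ 1.57  0.08 -0.  ] open 16.1 gf 26.3
delta [-0.472 -0.979  0.021] [0.006 0.    0.002]
```

Call:
apply_moves --pt "-0.02 -0.04 0 0 0 0 1" --pt "-0.05 -0.11 0 0 0 0 1" --pt "-0.09 -0.2 0 0 0 0 1" --pt "-0.14 -0.3 0 0 0 0 1" --pt "-0.19 -0.4 0 0 0 0 1" --pt "-0.24 -0.5 0 0 0 0 1" --pt "-0.29 -0.6 0 0 0 0 1" --pt "-0.34 -0.7 0 0 0 0 1" --pt "-0.39 -0.8 0 0 0 0 1" --pt "-0.43 -0.88 0 0 0 0 1" --pt "-0.46 -0.94 0 0 0 0 1" --pt "-0.47 -0.97 0 0 0 0 1" --pt "-0.47 -0.98 0 0 0 0 1" --pt "-0.47 -0.98 0 0 0 0 1"

```text
clock: 7.65
tcp_pos: [595.2, -121.0, 134.6]
eef_rot: [0.112, 0.994, 0.003, 0.0]
ft_force: [-0.9, 9.9, 6.3]
opening: 15.8
grasp_force: 26.5
```

Run:
```python
from h import *
go(595.5,-121.8,132,1.62)
t=grab_frame("top");s=grab_frame("scene");cv2.imwrite("pics/t2r.png",t);cv2.imwrite("pics/s2r.png",s)
f=lambda im,x0,y0:cv2.resize(im[y0:y0+60,x0:x0+50],None,fx=8,fy=8,interpolation=cv2.INTER_CUBIC)
cv2.imwrite("pics/c2.png",np.hstack([cv2.convertScaleAbs(f(t,258,152),alpha=1.6),f(s,236,155)]))
```

```text
t 7.65 p [ 595.2 -121.   134.6] yaw 2.9167 zax [ 0.0015  0.005  -1.    ] q [ 0.64  0.77 -0.82  1.75  0.68  0.93  0.88] F [-0.9  9.9  6.3] T [ 2.05  0.02 -0.02] open 15.8 gf 26.5
delta [-0.004 -0.008  0.026] [ 0.006 -0.004  1.651]
```

View pics/c2.png

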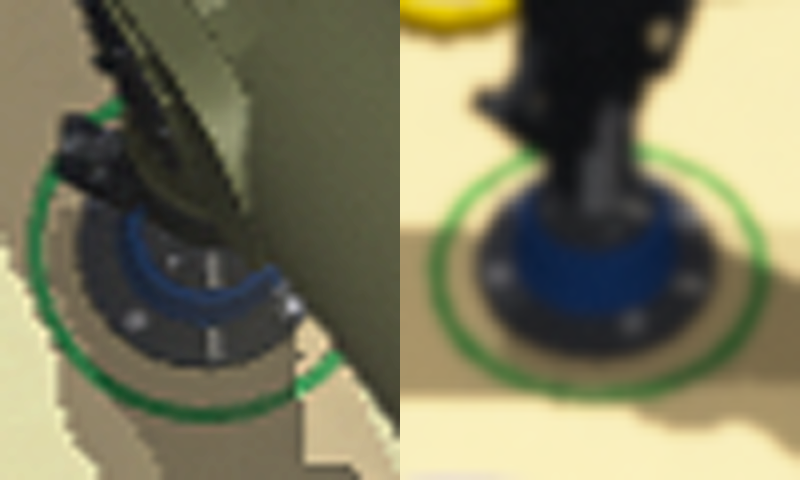

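The picture shows the foot well inside the green ring, with the index marks at crop (212,268) and (214,345). I'll turn the shaft by about −1.29 rad, in two halves.

Call:
apply_moves --pt "0 0 0 0 0 0.1 1" --pt "-0.005 -0.004 0 0 0 0.2 1" --pt "-0.008 -0.006 0 0 0 0.35 1" --pt "-0.01 -0.008 0 0 0 0.5 1" --pt "-0.014 -0.01 0 0 0 0.65 1" --pt "-0.016 -0.013 0 0 0 0.75 1" --pt "-0.016 -0.013 0 0 0 0.83 1" --pt "-0.016 -0.013 0 0 0 0.83 1"

```text
clock: 8.55
tcp_pos: [597.7, -124.8, 134.6]
eef_rot: [0.426, 0.905, 0.002, 0.001]
ft_force: [5.3, 3.6, 1.7]
opening: 16.2
grasp_force: 26.3
```

Run:
```python
from h import *
go(596.5,-122.6,134,1.62)
ax=np.array([594.8,-122.7])
c=px2w("top",284.05,185.05,50);f=px2w("top",284.3,194.7,12);print(c,f)
for q in(c,f):d=q[:2]-ax;print(np.arctan2(d[1],d[0]),np.hypot(*d))
d=f-c;print(np.arctan2(d[1],d[0]))
```

```text
t 8.55 p [ 597.7 -124.8  134.6] yaw 2.261 zax [ 0.0039  0.0017 -1.    ] q [ 0.55  0.73 -0.65  1.74  0.55  0.86  0.35] F [5.3 3.6 1.7] T [ 0.84 -0.96 -0.08] open 16.2 gf 26.3
delta [0.025 0.005 0.006] [ 0.006 -0.     0.816]
[ 575.79748952 -122.81663421   50.        ] [ 549.04550804 -124.5024462    12.        ]
-3.135454898861095 19.002868413638478
-3.102219149596909 45.789980859581895
-3.078659528463285
```

Call:
apply_moves --pt "0 0 0 0 0 0.1 1" --pt "0 0 0 0 0 0.2 1" --pt "0 0 0 0 0 0.35 1" --pt "0 0 0 0 0 0.5 1" --pt "0 0 0 0 0 0.65 1" --pt "0 0 0 0 0 0.75 1" --pt "0 0 0 0 0 0.82 1" --pt "0 0 0 0 0 0.82 1" --pt "0 0 0 0 0 0.82 1"

```text
clock: 9.45
tcp_pos: [598.1, -126.6, 134.6]
eef_rot: [0.69, 0.723, 0.001, 0.002]
ft_force: [5.5, -0.4, 2.2]
opening: 16.3
grasp_force: 26.3
```

Run:
```python
from h import *
go(596.5,-122.6,134,1.62)
t=grab_frame("top");s=grab_frame("scene");cv2.imwrite("pics/t3r.png",t);cv2.imwrite("pics/s3r.png",s)
f=lambda im,x0,y0:cv2.resize(im[y0:y0+60,x0:x0+50],None,fx=8,fy=8,interpolation=cv2.INTER_CUBIC)
cv2.imwrite("pics/c3.png",np.hstack([cv2.convertScaleAbs(f(t,258,152),alpha=1.6),f(s,236,155)]))
```

```text
t 9.45 p [ 598.1 -126.6  134.6] yaw 1.6175 zax [ 4.6e-03 -3.0e-04 -1.0e+00] q [ 0.45  0.69 -0.47  1.74  0.41  0.8  -0.16] F [ 5.5 -0.4  2.2] T [ 0.   -1.24 -0.02] open 16.3 gf 26.3
delta [ 0.04  -0.014  0.006] [ 0.006  0.001 -0.003]
```

View pics/c3.png

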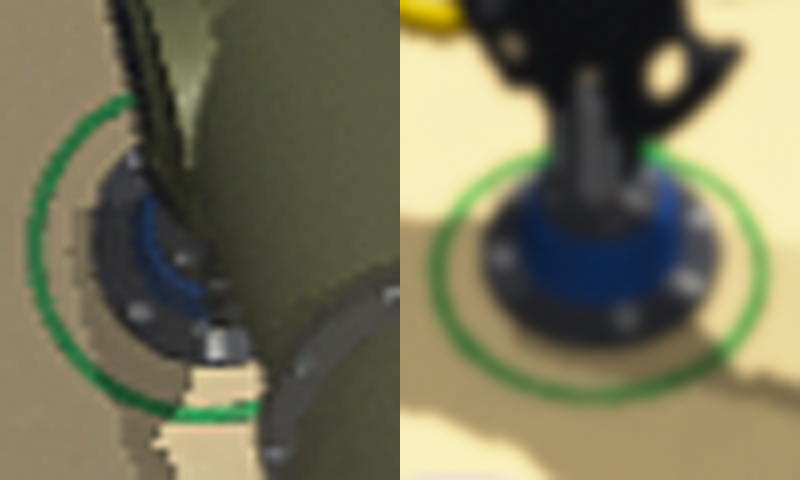

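Call:
apply_moves --pt "0 0 0 0 0 0 0.4" --pt "0 0 0 0 0 0 0" --pt "0 0 0 0 0 0 -1" --pt "0 0 0 0 0 0 -1" --pt "0 0 0 0 0 0 -1" --pt "0 0 -0.2 0 0 0 -1" --pt "0 0 -0.5 0 0 0 -1" --pt "0 0 -0.95 0 0 0 -1" --pt "0 0 -0.95 0 0 0 -1"

```text
clock: 10.45
tcp_pos: [598.5, -126.0, 234.6]
eef_rot: [0.69, 0.724, 0.003, 0.004]
ft_force: [0.3, 0.8, -0.5]
opening: 85.4
grasp_force: 0.0
```

Call:
apply_moves --pt "0.5 -0.3 0 0 0 0.2 -1" --pt "1 -0.8 0 0 0 0.4 -1" --pt "1 -0.8 0 0 0 0.6 -1" --pt "1 -0.8 0 0 0 0.8 -1" --pt "1 -0.8 0 0 0 1 -1" --pt "1 -0.8 0 0 0 1 -1"

```text
clock: 11.05
tcp_pos: [511.3, -29.9, 229.0]
eef_rot: [0.915, 0.403, 0.0, 0.0]
ft_force: [-0.0, -0.3, 0.5]
opening: 85.1
grasp_force: 0.0
```

Run:
```python
from h import *
go(426.5,288.5,200,0.22)
```

```text
t 11.05 p [511.3 -29.9 229. ] yaw 0.8295 zax [ 3.e-04 -4.e-04 -1.e+00] q [ 0.24  0.42 -0.33  1.9   0.18  0.85 -0.92] F [-0.  -0.3  0.5] T [-0.05 -0.03  0.02] open 85.1 gf 0.0
delta [ 1.776 -2.775  0.288] [ 0.001 -0.     0.776]
```

Call:
apply_moves --pt "0.3 -0.5 0 0 0 0.2 -1" --pt "0.64 -1 0 0 0 0.4 -1" --pt "0.64 -1 0 0 0 0.6 -1" --pt "0.64 -1 0 0 0 0.78 -1" --pt "0.64 -1 0 0 0 0.78 -1"

```text
clock: 11.55
tcp_pos: [480.4, 85.3, 228.8]
eef_rot: [0.994, 0.11, -0.0, 0.0]
ft_force: [-0.3, -0.3, 0.1]
opening: 85.3
grasp_force: 0.0
```

Run:
```python
from h import *
go(426.5,288.5,200,0.22)
```

```text
t 11.55 p [480.4  85.3 228.8] yaw 0.2213 zax [-1.e-04 -2.e-04 -1.e+00] q [-0.09  0.38 -0.19  1.96  0.1   0.81 -1.68] F [-0.3 -0.3  0.1] T [-0.01  0.    0.01] open 85.3 gf 0.0
delta [-0.08  -2.101  0.287] [0.    0.    0.002]
```

Call:
apply_moves --pt "-0.02 -0.5 0 0 0 0 -1" --pt "-0.04 -1 0 0 0 0 -1" --pt "-0.04 -1 0 0 0 0 -1"

```text
clock: 11.85
tcp_pos: [453.1, 187.6, 229.0]
eef_rot: [0.993, 0.117, 0.0, -0.002]
ft_force: [0.6, 0.3, 0.4]
opening: 85.6
grasp_force: 0.0
```

Run:
```python
from h import *
go(426.5,288.5,200,0.22)
t=grab_frame("top");s=grab_frame("scene");cv2.imwrite("pics/t4r.png",t);cv2.imwrite("pics/s4r.png",s)
f=lambda im,x0,y0,w,h,k=10:cv2.resize(im[y0:y0+h,x0:x0+w],None,fx=k,fy=k,interpolation=cv2.INTER_CUBIC)
top=cv2.convertScaleAbs(f(t,263,162,40,40),alpha=1.7)
A=np.hstack([top,f(s,243,163,40,40)])
B=np.hstack([cv2.convertScaleAbs(f(t,145,218,40,20),alpha=1.7),f(s,225,293,40,20)])
cv2.imwrite("pics/c4.png",np.vstack([A,B]))
```

```text
t 11.85 p [453.1 187.6 229. ] yaw 0.2339 zax [-3.0e-04  3.9e-03 -1.0e+00] q [-0.29  0.38 -0.21  1.96  0.1   0.81 -1.89] F [0.6 0.3 0.4] T [-0.02 -0.04 -0.  ] open 85.6 gf 0.0
delta [-0.026 -1.042  0.294] [-0.005 -0.001  0.018]
```

View pics/c4.png

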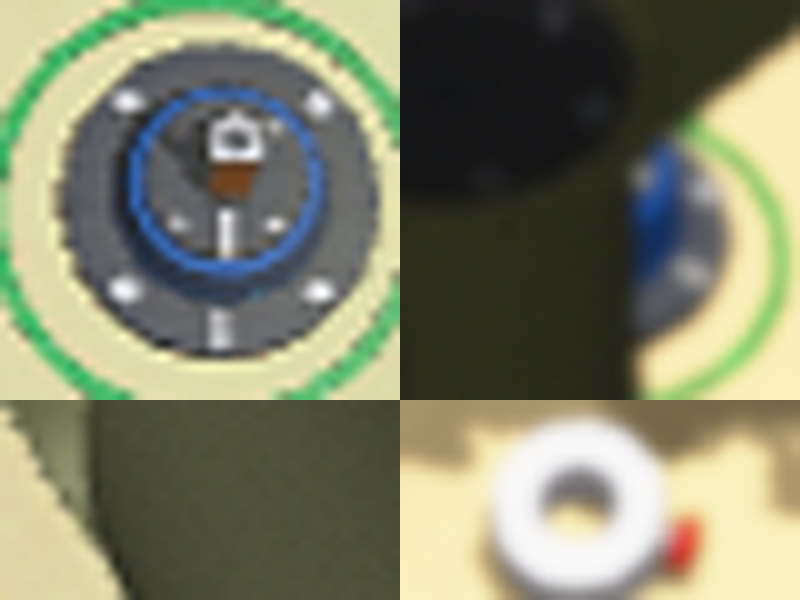

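Run:
```python
from h import *
g=lambda x,y:(263+(x+.5)/10-.5,162+(y+.5)/10-.5)
P=[px2w("top",*g(*p),12)[:2] for p in[(128,101),(319,102),(125,290),(319,291),(221,330)]]
c=np.mean(P[:4],0);print("centre",c,"ring r",[np.hypot(*(p-c)).round(1) for p in P])
d=P[4]-c;print("mark yaw",np.arctan2(d[1],d[0]))
for i,j,o in((0,2,0),(1,3,0),(0,1,np.pi/2),(2,3,np.pi/2)):
    d=P[j]-P[i];print("bolt yaw",(np.arctan2(d[1],d[0])-o)%(2*np.pi)-2*np.pi)
print("shaft top",px2w("top",*g(236,137),112),"foot circle",px2w("top",*g(219,201),12))
for a,b,z in(((209,160),(263,163),112),):
    d=px2w("top",*g(*b),z)-px2w("top",*g(*a),z);print("chord normal yaw",np.arctan2(d[1],d[0])-np.pi/2)
h=lambda x,y:(225+(x+.5)/10-.5,293+(y+.5)/10-.5)
cc=px2w("scene",*h(179,104),30);sc=px2w("scene",*h(285,145),15);print("collar",cc,"screw",sc,np.arctan2(*(sc-cc)[1::-1]))
```

```text
centre [ 596.34071421 -127.98234977] ring r [np.float64(46.5), np.float64(47.0), np.float64(47.2), np.float64(46.7), np.float64(46.9)]
mark yaw 3.0932675127023552
bolt yaw -3.18938070581865
bolt yaw -3.1808854748194877
bolt yaw -3.1745409888147202
bolt yaw -3.1737966416324332
shaft top [ 596.65359452 -127.46558876  112.        ] foot circle [ 594.505964   -126.62730618   12.        ]
chord normal yaw -3.2256162016649363
collar [427.34439734 290.40069848  30.        ] screw [398.58156795 281.42603817  15.        ] -2.839142533369087
```

Run:
```python
from h import *
t=cv2.imread("pics/t4r.png")
print("start bolts check"); 
for ax in([596.5,-127.4],):
  for yaw in(-3.0,-3.1,-3.18,-3.25):
    n=np.array([np.cos(yaw),np.sin(yaw)]);k=np.array([-n[1],n[0]])
    out=[]
    for z in(112,50):
      for s in(1,-1):
        p=w2px("top",[*(np.array(ax)+6.5*n+s*7.6*k),z]);out.append(((p-[263,162]+.5)*10-.5).round(0))
    print(yaw,*out)
h=t[174:186,280:294].astype(int);print((h[:,:,2]-h[:,:,0]))
```

```text
start bolts check
-3.0 [263. 153.] [216. 161.] [252. 189.] [208. 197.]
-3.1 [261. 156.] [214. 159.] [250. 192.] [205. 195.]
-3.18 [259. 157.] [212. 157.] [249. 193.] [204. 193.]
-3.25 [258. 159.] [211. 155.] [248. 195.] [202. 191.]
[[ -1   0   1   1  -2  -2  -2  -2  -2   1   1 -21 -62 -19]
 [  1  -2  -1   1  -2  -2  -3  -3  -2   1   1   0 -25 -62]
 [  0  -2  -2   1  -3  -4  -4  -4  -4  -1  -1   0   2 -53]
 [ -3  -2   0   2  -4  -5  -5  -6  -5  -2  -3  -2   0 -24]
 [ -4  -2  -1   0  17  27  31  31  24   2  -1  -1   0 -24]
 [ -4  -1   2   0  29  43  44  45  19  -2  -2  -1   0  -9]
 [ -4  -5  -1   7  38  48  45  46   4  -4  -3  -1   2  -9]
 [ -4  -3  -4  -2  16  24  22  25   2  -2  -1   0   1  -3]
 [ -3  -3  -5  -2  -3  -2  -2  -3  -4  -3  -2  -1   1 -36]
 [ -2  -3  -5  -4  -4  -2  -3  -3  -2  -2  -1   1   0 -54]
 [ -1  -2  -4  -4  -4  -2  -2  -3  -3  -2  -1   2 -31 -62]
 [ -4  -2  -3  -3  -3  -2  -2  -2  -1  -1   1 -20 -61 -36]]
```

Run:
```python
from h import *
from scipy.optimize import least_squares
fr=[cv2.imread("pics/t4r.png")]+[grab_frame("top") for _ in range(4)]
fr=[f for f in fr];t=np.mean([f.astype(float) for f in fr],0)
I=(t[174:186,280:294,2]-t[174:186,280:294,0]).clip(0);I[:,9:]=0
I0=t[174:186,280:294];print("std between",np.std([f[178:182,284:288,2] for f in fr],0).max())
K=20
def ren(v):
    ax,ay,yaw,A,b,zb=v
    n=np.array([np.cos(yaw),np.sin(yaw)]);k=np.array([-n[1],n[0]])
    q=[w2px("top",[*(np.array([ax,ay])+6.5*n+s*7.6*k),z]) for s,z in((1,112),(-1,112),(-1,zb),(1,zb))]
    q=(np.array(q)-[280,174]+.5)*K
    m=np.zeros((12*K,14*K),np.float32);cv2.fillPoly(m,[np.round(q*16).astype(np.int32)],1,shift=4)
    m=cv2.GaussianBlur(m,(0,0),abs(b)*K+.1);return A*cv2.resize(m,(14,12),interpolation=cv2.INTER_AREA)
for y0 in(-3.05,-3.2):
    s=least_squares(lambda v:(ren(v)-I).ravel(),[596.5,-127.4,y0,46,.4,50],diff_step=[3e-4,2e-3,1e-2,.02,.1,.03],x_scale=[1,1,.05,5,.2,5]);print(s.x,s.cost)
for yaw in np.arange(-3.35,-2.95,.05):
    s=least_squares(lambda w:(ren([w[0],w[1],yaw,w[2],w[3],w[4]])-I).ravel(),[596.5,-127.4,46,.4,50],diff_step=[3e-4,2e-3,.02,.1,.03],x_scale=[1,1,5,.2,5]);print(round(yaw,2),round(s.cost,1),s.x.round(2))
```

```text
std between 1.16619037896906
[ 5.94803919e+02 -1.27237922e+02 -3.16167467e+00  4.11083137e+01
  2.39074830e-01  5.70299478e+01] 293.95823207530526
[ 5.94914392e+02 -1.27407301e+02 -3.18030762e+00  4.03687046e+01
  2.21999064e-01  5.59484532e+01] 309.59930928594724
-3.35 570.2 [ 5.9494e+02 -1.2816e+02  3.9470e+01  3.0000e-01  5.5290e+01]
-3.3 457.2 [ 5.9488e+02 -1.2811e+02  3.9940e+01  2.8000e-01  5.6150e+01]
-3.25 373.7 [ 5.9482e+02 -1.2765e+02  4.0250e+01  2.5000e-01  5.6750e+01]
-3.2 324.6 [ 5.9474e+02 -1.2741e+02  4.0700e+01  2.2000e-01  5.7320e+01]
-3.15 304.5 [ 5.9474e+02 -1.2712e+02  4.1130e+01  2.4000e-01  5.7360e+01]
-3.1 297.1 [ 5.9485e+02 -1.2697e+02  4.2040e+01  2.8000e-01  5.7280e+01]
-3.05 333.9 [ 5.9486e+02 -1.2651e+02  4.1700e+01  2.9000e-01  5.6170e+01]
-3.0 390.9 [ 5.9468e+02 -1.2622e+02  4.4160e+01  3.8000e-01  5.7420e+01]
```

The image gives the index line at about −3.18 and the flat at −3.10 to −3.15, because the unit was dragged round about 4° during the turn. I'll go back and re-square the flat by gripping it with the pads lined up to −3.18.

Call:
apply_moves --pt "0.1 0.5 0 0 0 -0.17 -1" --pt "0.2 1 0 0 0 -0.34 -1" --pt "0.2 1 0 0 0 -0.5 -1" --pt "0.2 1 0 0 0 -0.67 -1" --pt "0.2 1 0 0 0 -0.83 -1" --pt "0.2 1 0 0 0 -0.83 -1"

```text
clock: 12.75
tcp_pos: [496.4, 86.2, 228.8]
eef_rot: [0.907, 0.422, -0.0, 0.0]
ft_force: [0.3, 0.3, 0.5]
opening: 85.8
grasp_force: 0.0
```

Run:
```python
from h import *
go(598.2,-126.8,225,1.532)
```

```text
t 12.75 p [496.4  86.2 228.8] yaw 0.8713 zax [-3.e-04 -2.e-04 -1.e+00] q [ 0.03  0.41 -0.36  1.92  0.19  0.84 -1.13] F [0.3 0.3 0.5] T [ 0.05 -0.   -0.03] open 85.8 gf 0.0
delta [-0.974  2.15   0.038] [-0.     0.    -0.841]
```

Call:
apply_moves --pt "-0.2 0.5 0 0 0 -0.2 -1" --pt "-0.47 1 0 0 0 -0.4 -1" --pt "-0.47 1 0 0 0 -0.6 -1" --pt "-0.47 1 0 0 0 -0.84 -1" --pt "-0.47 1 0 0 0 -0.84 -1"

```text
clock: 13.25
tcp_pos: [542.5, -14.3, 228.6]
eef_rot: [0.721, 0.693, -0.0, -0.0]
ft_force: [0.0, -0.1, 0.3]
opening: 85.8
grasp_force: 0.0
```

Run:
```python
from h import *
go(598.2,-126.8,225,1.532)
```

```text
t 13.25 p [542.5 -14.3 228.6] yaw 1.5303 zax [-6.e-04 -1.e-04 -1.e+00] q [ 0.33  0.49 -0.52  1.82  0.3   0.91 -0.37] F [ 0.  -0.1  0.3] T [-0.01  0.    0.05] open 85.8 gf 0.0
delta [-1.102  0.602  0.036] [-0.001  0.    -0.002]
```

Call:
apply_moves --pt "-0.5 0.3 0 0 0 0 -1" --pt "-1 0.6 0 0 0 0 -1" --pt "-1 0.6 0 0 0 0 -1" --pt "-1 0.6 0 0 0 0 -1" --pt "-1 0.6 0 0 0 0 -1"

```text
clock: 13.75
tcp_pos: [598.0, -114.3, 228.5]
eef_rot: [0.722, 0.692, -0.0, -0.001]
ft_force: [-0.1, 0.9, 0.3]
opening: 85.6
grasp_force: 0.0
```

Run:
```python
from h import *
go(598.2,-126.8,134,1.532)
```

```text
t 13.75 p [ 598.  -114.3  228.5] yaw 1.5291 zax [-0.001  0.001 -1.   ] q [ 0.46  0.58 -0.51  1.65  0.32  1.   -0.2 ] F [-0.1  0.9  0.3] T [-0.   -0.01  0.01] open 85.6 gf 0.0
delta [-0.126  0.008  0.945] [-0.001 -0.001 -0.004]
```

Call:
apply_moves --pt "-0.126 0.005 0 0 0 0 -1" --pt "-0.126 0.005 0 0 0 0 -1" --pt "-0.126 0.005 0.3 0 0 0 -1" --pt "-0.126 0.005 0.6 0 0 0 -1" --pt "-0.126 0.005 0.93 0 0 0 -1" --pt "-0.126 0.005 0.93 0 0 0 -1" --pt "-0.126 0.005 0.93 0 0 0 0" --pt "-0.126 0.005 0.93 0 0 0 0.3" --pt "-0.126 0.005 0.93 0 0 0 0.5" --pt "-0.126 0.005 0.93 0 0 0 0.6" --pt "-0.126 0.005 0.93 0 0 0 1" --pt "-0.126 0.005 0.93 0 0 0 1" --pt "-0.126 0.005 0.93 0 0 0 1" --pt "-0.126 0.005 0.93 0 0 0 1" --grip_force 30

```text
clock: 15.15
tcp_pos: [598.6, -127.3, 136.9]
eef_rot: [0.721, 0.693, 0.0, 0.0]
ft_force: [-0.8, 0.6, 6.4]
opening: 16.3
grasp_force: 29.3
```

Run:
```python
from h import *
go(598.2,-126.8,134,1.532)
```

```text
t 15.15 p [ 598.6 -127.3  136.9] yaw 1.5313 zax [ 8.e-04 -4.e-04 -1.e+00] q [ 0.45  0.69 -0.46  1.74  0.4   0.81 -0.24] F [-0.8  0.6  6.4] T [-0.03  0.44 -0.05] open 16.3 gf 29.3
delta [ 0.005 -0.005  0.029] [ 0.001  0.001 -0.001]
```

Call:
apply_moves --pt "0 0 0 0 0 0 0.4" --pt "0 0 0 0 0 0 0" --pt "0 0 0 0 0 0 -1" --pt "0 0 0 0 0 0 -1" --pt "0 0 0 0 0 0 -1" --pt "0 0 -0.2 0 0 0 -1" --pt "0 0 -0.5 0 0 0 -1" --pt "0 0 -0.92 0 0 0 -1" --pt "0 0 -0.92 0 0 0 -1"

```text
clock: 16.05
tcp_pos: [601.0, -127.0, 233.3]
eef_rot: [0.721, 0.693, 0.003, 0.003]
ft_force: [0.2, 0.3, -0.7]
opening: 85.5
grasp_force: 0.0
```

Call:
apply_moves --pt "0.5 -0.3 0 0 0 0.17 -1" --pt "1 -0.7 0 0 0 0.34 -1" --pt "1 -0.7 0 0 0 0.5 -1" --pt "1 -0.7 0 0 0 0.67 -1" --pt "1 -0.7 0 0 0 0.83 -1" --pt "1 -0.7 0 0 0 0.83 -1"

```text
clock: 16.65
tcp_pos: [532.4, -24.2, 227.9]
eef_rot: [0.905, 0.425, 0.0, 0.0]
ft_force: [-0.1, -0.2, 0.4]
opening: 85.2
grasp_force: 0.0
```

Run:
```python
from h import *
go(427,289.2,200,0.26)
```

```text
t 16.65 p [532.4 -24.2 227.9] yaw 0.8784 zax [ 2.e-04 -4.e-04 -1.e+00] q [ 0.24  0.45 -0.35  1.85  0.2   0.87 -0.9 ] F [-0.1 -0.2  0.4] T [-0.01  0.02  0.07] open 85.2 gf 0.0
delta [ 1.74  -2.812  0.278] [0.001 0.    0.787]
```

Call:
apply_moves --pt "0.3 -0.5 0 0 0 0.2 -1" --pt "0.62 -1 0 0 0 0.4 -1" --pt "0.62 -1 0 0 0 0.6 -1" --pt "0.62 -1 0 0 0 0.79 -1" --pt "0.62 -1 0 0 0 0.79 -1"

```text
clock: 17.15
tcp_pos: [494.8, 87.7, 227.8]
eef_rot: [0.991, 0.13, 0.0, 0.0]
ft_force: [-0.0, -0.8, -0.2]
opening: 85.3
grasp_force: 0.0
```

Run:
```python
from h import *
go(427,289.2,200,0.26)
t=grab_frame("top");s=grab_frame("scene");cv2.imwrite("pics/t5r.png",t);cv2.imwrite("pics/s5r.png",s)
f=lambda im,x0,y0,w,h,k=10:cv2.resize(im[y0:y0+h,x0:x0+w],None,fx=k,fy=k,interpolation=cv2.INTER_CUBIC)
A=np.hstack([cv2.convertScaleAbs(f(t,263,162,40,40),alpha=1.7),f(s,243,163,40,40)])
B=np.hstack([cv2.convertScaleAbs(f(t,145,223,40,20),alpha=1.7),f(s,225,293,40,20)])
cv2.imwrite("pics/c5.png",np.vstack([A,B]))
```

```text
t 17.15 p [494.8  87.7 227.8] yaw 0.2611 zax [ 0.e+00 -2.e-04 -1.e+00] q [-0.09  0.4  -0.19  1.93  0.1   0.82 -1.64] F [-0.  -0.8 -0.2] T [-0.02 -0.03  0.05] open 85.3 gf 0.0
delta [-0.135 -2.122  0.278] [0.    0.    0.001]
```

View pics/c5.png

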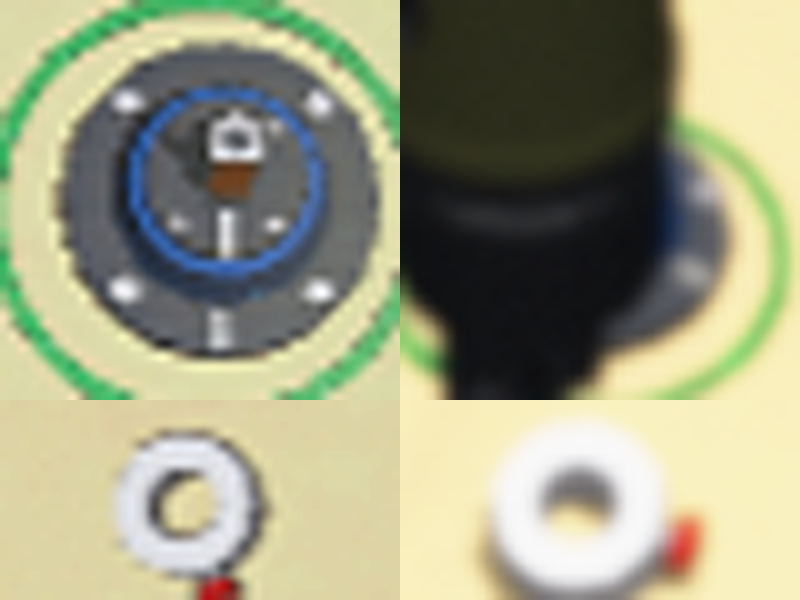

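Run:
```python
from h import *
for n,f,w in(("top","t5r",(155,222,178,250)),("scene","s5r",(230,290,262,316))):
    im=cv2.imread(f"pics/{f}.png").astype(float);x0,y0,x1,y1=w;c=im[y0:y1,x0:x1]
    ys,xs=np.mgrid[y0:y1,x0:x1]
    r=(c[:,:,2]-np.maximum(c[:,:,0],c[:,:,1])).clip(0);r[r<40]=0
    sat=c.max(2)-c.min(2);br=((sat<(22 if n=="top" else 18))&(c.min(2)>(100 if n=="top" else 210))).astype(np.uint8)
    ct=max(cv2.findContours(br,cv2.RETR_EXTERNAL,cv2.CHAIN_APPROX_NONE)[0],key=len)
    (ex,ey),ax,_=cv2.fitEllipse(ct)
    u=(r*xs).sum()/r.sum(),(r*ys).sum()/r.sum()
    for zs in(15,17):
        C=px2w(n,ex+x0,ey+y0,30);S=px2w(n,*u,zs);d=S-C;print(n,ax,"collar",C.round(1),"screw",S.round(1),np.arctan2(d[1],d[0]).round(3),np.hypot(*d[:2]).round(1))
```

```text
top (12.618061065673828, 13.45309829711914) collar [426.2 290.9  30. ] screw [398.2 281.7  15. ] -2.822 29.4
top (12.618061065673828, 13.45309829711914) collar [426.2 290.9  30. ] screw [398.1 281.3  17. ] -2.811 29.7
scene (15.15803337097168, 15.65471363067627) collar [427.5 290.2  30. ] screw [399.  281.7  15. ] -2.852 29.7
scene (15.15803337097168, 15.65471363067627) collar [427.5 290.2  30. ] screw [398.6 282.3  17. ] -2.877 30.0
```

Call:
apply_moves --pt "-0.06 -0.5 0 0 0 0 -1" --pt "-0.12 -1 0.1 0 0 0 -1" --pt "-0.12 -1 0.1 0 0 0 -1" --pt "-0.12 -1 0.1 0 0 0 -1"

```text
clock: 17.65
tcp_pos: [457.4, 181.1, 217.6]
eef_rot: [0.991, 0.132, -0.0, 0.0]
ft_force: [0.5, -0.1, 0.1]
opening: 85.4
grasp_force: 0.0
```

Run:
```python
from h import *
go(427,289.5,130,0.27)
```

```text
t 17.65 p [457.4 181.1 217.6] yaw 0.2654 zax [-7.e-04 -1.e-04 -1.e+00] q [-0.28  0.4  -0.21  1.97  0.11  0.79 -1.86] F [ 0.5 -0.1  0.1] T [-0.03 -0.07  0.  ] open 85.4 gf 0.0
delta [-0.009 -1.126  0.876] [-0.     0.001 -0.006]
```

Call:
apply_moves --pt "0 -0.5 0.1 0 0 0 -1" --pt "0 -1 0.4 0 0 0 -1" --pt "0 -1 0.7 0 0 0 -1" --pt "0 -1 0.7 0 0 0 -1" --pt "0 -1 0.7 0 0 0 -1"

```text
clock: 18.15
tcp_pos: [433.1, 275.0, 147.9]
eef_rot: [0.992, 0.129, -0.001, 0.001]
ft_force: [0.3, 0.4, 0.3]
opening: 85.5
grasp_force: 0.0
```

Run:
```python
from h import *
go(427,289.5,74,0.27)
```

```text
t 18.15 p [433.1 275.  147.9] yaw 0.258 zax [-0.0011 -0.0022 -1.    ] q [-0.49  0.53 -0.19  1.99  0.16  0.64 -2.09] F [0.3 0.4 0.3] T [ 0.   -0.01 -0.02] open 85.5 gf 0.0
delta [-0.02  -0.157  0.739] [ 0.002  0.002 -0.015]
```

Call:
apply_moves --pt "-0.009 -0.126 0 0 0 -0.006 -1" --pt "-0.009 -0.126 0.15 0 0 -0.006 -1" --pt "-0.009 -0.126 0.3 0 0 -0.006 -1" --pt "-0.009 -0.126 0.3 0 0 -0.006 -1" --pt "-0.009 -0.126 0.3 0 0 -0.006 -1"

```text
clock: 18.65
tcp_pos: [428.8, 289.0, 119.1]
eef_rot: [0.991, 0.131, 0.001, -0.0]
ft_force: [1.1, -0.8, -0.3]
opening: 85.2
grasp_force: 0.0
```

Run:
```python
from h import *
go(427,289.5,74,0.27)
```

```text
t 18.65 p [428.8 289.  119.1] yaw 0.2629 zax [ 1.2e-03  6.0e-04 -1.0e+00] q [-0.52  0.58 -0.17  2.01  0.18  0.57 -2.13] F [ 1.1 -0.8 -0.3] T [ 0.01 -0.08  0.  ] open 85.2 gf 0.0
delta [-0.016 -0.009  0.451] [-0.    -0.002 -0.009]
```

Call:
apply_moves --pt "-0.016 -0.009 0.2 0 0 0 -1" --pt "-0.016 -0.009 0.35 0 0 0 -1" --pt "-0.016 -0.009 0.45 0 0 0 -1" --pt "-0.016 -0.009 0.45 0 0 0 -1" --pt "-0.016 -0.009 0.45 0 0 0 -0.5" --pt "-0.016 -0.009 0.45 0 0 0 -0.2" --pt "-0.016 -0.009 0.45 0 0 0 0" --pt "-0.016 -0.009 0.45 0 0 0 0.2" --pt "-0.016 -0.009 0.45 0 0 0 0.2" --grip_force 20

```text
clock: 19.55
tcp_pos: [426.7, 289.9, 73.8]
eef_rot: [0.991, 0.131, 0.001, -0.0]
ft_force: [-0.7, -0.8, 7.5]
opening: 48.5
grasp_force: 20.0
```

Run:
```python
from h import *
go(427,289.5,74,0.27)
```

```text
t 19.55 p [426.7 289.9  73.8] yaw 0.2637 zax [ 1.3e-03  9.0e-04 -1.0e+00] q [-0.55  0.65 -0.15  2.04  0.2   0.46 -2.15] F [-0.7 -0.8  7.5] T [-0.03  0.15  0.01] open 48.5 gf 20.0
delta [ 0.002  0.004 -0.002] [-0.001 -0.002 -0.008]
```

Call:
apply_moves --pt "0 0 0 0 0 0 -1" --pt "0 0 0 0 0 0 -1" --pt "0 0 0 0 0 0 -1" --pt "0 0 0 0 0 -0.17 -1" --pt "0 0 0 0 0 -0.34 -1" --pt "0 0 0 0 0 -0.5 -1" --pt "0 0 0 0 0 -0.67 -1" --pt "0 0 0 0 0 -0.84 -1" --pt "0 0 0 0 0 -1 -1" --pt "0 0 0 0 0 -1 -1" --pt "0 0 0 0 0 -1 -0.5" --pt "0 0 0 0 0 -1 -0.2" --pt "0 0 0 0 0 -1 0" --pt "0 0 0 0 0 -1 0.2" --pt "0 0 0 0 0 -1 0.2"

```text
clock: 21.05
tcp_pos: [426.3, 289.6, 73.1]
eef_rot: [0.866, 0.501, 0.0, 0.0]
ft_force: [-0.6, -0.8, 3.8]
opening: 47.6
grasp_force: 20.5
```

Run:
```python
from h import *
go(427,289.5,74,0.27)
```

```text
t 21.05 p [426.3 289.6  73.1] yaw 1.0486 zax [ 3.e-04 -1.e-04 -1.e+00] q [-0.41  0.67 -0.36  2.04  0.47  0.51 -1.63] F [-0.6 -0.8  3.8] T [-0.14  0.13  0.  ] open 47.6 gf 20.5
delta [ 0.003  0.007 -0.009] [ 0.    -0.     0.991]
```

Call:
apply_moves --pt "0 0 0 0 0 0 -1" --pt "0 0 0 0 0 0 -1" --pt "0 0 0 0 0 0 -1" --pt "0 0 0 0 0 0.17 -1" --pt "0 0 0 0 0 0.34 -1" --pt "0 0 0 0 0 0.5 -1" --pt "0 0 0 0 0 0.67 -1" --pt "0 0 0 0 0 0.84 -1" --pt "0 0 0 0 0 0.99 -1" --pt "0 0 0 0 0 0.99 -1" --pt "0 0 0 0 0 0.99 -0.5" --pt "0 0 0 0 0 0.99 -0.2" --pt "0 0 0 0 0 0.99 0" --pt "0 0 0 0 0 0.99 0.2" --pt "0 0 0 0 0 0.99 1" --pt "0 0 0 0 0 0.99 1" --grip_force 40

```text
clock: 22.65
tcp_pos: [426.3, 289.6, 73.2]
eef_rot: [0.991, 0.136, 0.0, -0.0]
ft_force: [-1.1, -0.5, 5.2]
opening: 47.6
grasp_force: 40.8
```

Run:
```python
from h import *
go(427,289.5,220,0.27)
```

```text
t 22.65 p [426.3 289.6  73.2] yaw 0.2725 zax [ 2.e-04  2.e-04 -1.e+00] q [-0.54  0.65 -0.15  2.04  0.21  0.46 -2.15] F [-1.1 -0.5  5.2] T [-0.1   0.26  0.09] open 47.6 gf 40.8
delta [ 0.007  0.002 -1.468] [-0.    -0.     0.003]
```

Call:
apply_moves --pt "0 0 -0.1 0 0 0 1" --pt "0 0 -0.3 0 0 0 1" --pt "0 0 -0.6 0 0 0 1" --pt "0 0 -1 0 0 0 1" --pt "0 0 -1 0 0 0 1"

```text
clock: 23.15
tcp_pos: [428.0, 290.8, 177.7]
eef_rot: [0.991, 0.135, 0.003, -0.002]
ft_force: [2.0, 0.7, -1.5]
opening: 47.6
grasp_force: 41.5
```

Call:
apply_moves --pt "0.1 0.3 -0.2 0 0 0 1" --pt "0.2 0.7 -0.45 0 0 0 1" --pt "0.2 1 -0.45 0 0 0 1" --pt "0.2 1 -0.45 0 0 0.1 1" --pt "0.2 1 -0.45 0 0 0.1 1"

```text
clock: 23.65
tcp_pos: [472.5, 197.3, 217.8]
eef_rot: [0.996, 0.095, -0.0, 0.0]
ft_force: [-0.2, 0.2, -1.3]
opening: 47.6
grasp_force: 41.8
```

Run:
```python
from h import *
go(596.85,-127.25,215,-0.04)
```

```text
t 23.65 p [472.5 197.3 217.8] yaw 0.1897 zax [-2.e-04 -4.e-04 -1.e+00] q [-0.3   0.43 -0.2   1.92  0.11  0.81 -1.95] F [-0.2  0.2 -1.3] T [0.03 0.06 0.  ] open 47.6 gf 41.8
delta [0.609 3.422 0.029] [0.    0.    0.292]
```

Call:
apply_moves --pt "0.1 0.5 0 0 0 0.1 1" --pt "0.18 1 0 0 0 0.2 1" --pt "0.18 1 0 0 0 0.29 1" --pt "0.18 1 0 0 0 0.29 1"

```text
clock: 24.05
tcp_pos: [509.2, 103.2, 217.5]
eef_rot: [1.0, -0.018, -0.0, 0.0]
ft_force: [-0.3, 1.1, -1.6]
opening: 47.7
grasp_force: 41.9
```

Run:
```python
from h import *
go(596.85,-127.25,215,-0.04)
```

```text
t 24.05 p [509.2 103.2 217.5] yaw -0.0356 zax [-8.e-04 -2.e-04 -1.e+00] q [-0.16  0.44 -0.13  1.9   0.07  0.81 -1.93] F [-0.3  1.1 -1.6] T [ 0.01  0.   -0.02] open 47.7 gf 41.9
delta [0.958 2.272 0.024] [0.    0.001 0.006]
```

Call:
apply_moves --pt "0.2 0.5 0 0 0 0 1" --pt "0.42 1 0 0 0 0 1" --pt "0.42 1 0 0 0 0 1" --pt "0.42 1 0 0 0 0 1"

```text
clock: 24.45
tcp_pos: [547.9, 2.3, 217.5]
eef_rot: [1.0, -0.016, -0.0, -0.0]
ft_force: [-0.9, 1.6, -1.7]
opening: 47.3
grasp_force: 42.0
```

Call:
apply_moves --pt "0.2 0.5 0 0 0 0 1" --pt "0.42 1 0 0 0 0 1" --pt "0.42 1 0 0 0 0 1" --pt "0.42 1 0 0 0 0 1" --pt "0.42 1 0 0 0 0 1"

```text
clock: 24.95
tcp_pos: [585.9, -95.3, 217.6]
eef_rot: [1.0, -0.015, -0.0, -0.001]
ft_force: [0.6, 1.2, -1.4]
opening: 47.6
grasp_force: 42.0
```

Run:
```python
from h import *
go(596.85,-127.25,215,-0.04)
```

```text
t 24.95 p [585.9 -95.3 217.6] yaw -0.0301 zax [-9.0e-04  2.3e-03 -1.0e+00] q [ 0.19  0.53 -0.12  1.71  0.07  0.91 -1.55] F [ 0.6  1.2 -1.4] T [0.06 0.01 0.  ] open 47.6 gf 42.0
delta [0.119 0.316 0.025] [-0.003  0.001  0.013]
```

Call:
apply_moves --pt "0.08 0.2 0 0 0 0.005 1" --pt "0.119 0.316 0 0 0 0.01 1" --pt "0.119 0.316 0 0 0 0.01 1" --pt "0.119 0.316 0 0 0 0.01 1" --pt "0.119 0.316 0 0 0 0.01 1"

```text
clock: 25.45
tcp_pos: [596.8, -129.8, 217.8]
eef_rot: [1.0, -0.021, -0.0, -0.0]
ft_force: [-0.7, -0.3, -1.8]
opening: 47.6
grasp_force: 42.0
```

Run:
```python
from h import *
go(596.85,-127.25,195,-0.04)
t=grab_frame("top");s=grab_frame("scene");cv2.imwrite("pics/t6r.png",t);cv2.imwrite("pics/s6r.png",s)
print([ (n,w2px(n,[596.85,-127.25,112]).round(1)) for n in("top","scene")])
f=lambda im,x0,y0,w,h,k=8:cv2.resize(im[y0:y0+h,x0:x0+w],None,fx=k,fy=k,interpolation=cv2.INTER_CUBIC)
cv2.imwrite("pics/c6.png",np.hstack([cv2.convertScaleAbs(f(t,258,142,50,70),alpha=1.6),f(s,236,142,50,70)]))
```

```text
t 25.45 p [ 596.8 -129.8  217.8] yaw -0.0415 zax [-3.e-04  8.e-04 -1.e+00] q [ 0.24  0.56 -0.11  1.66  0.07  0.93 -1.51] F [-0.7 -0.3 -1.8] T [ 0.03 -0.01  0.02] open 47.6 gf 42.0
delta [-0.001 -0.025  0.228] [-0.001  0.    -0.002]
[('top', array([286.1, 175.2])), ('scene', array([260.5, 166.2]))]
```

View pics/c6.png

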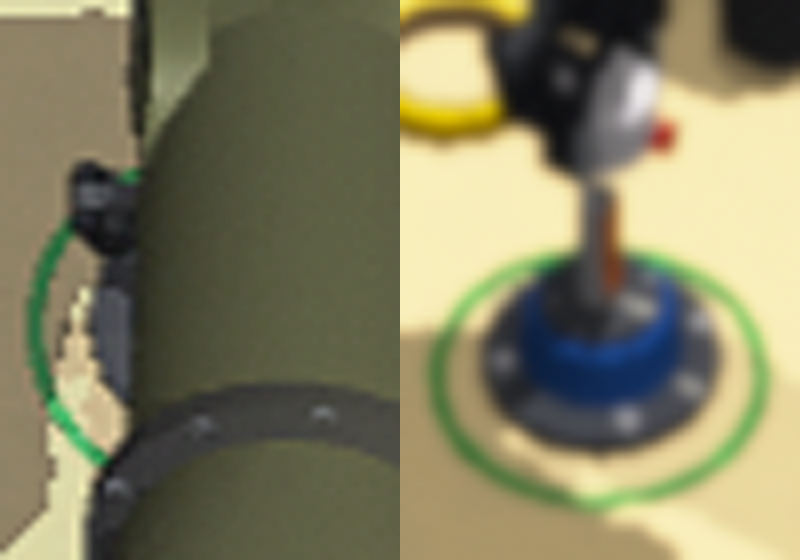

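The scene view shows the collar above the shaft, at crop (620,110). The red screw at (662,135) is on the same side as the flat at (610,245) and the line at (640,300). I'll fine-align, then lower gently while watching the force.

Call:
apply_moves --pt "0 -0.025 0.1 0 0 0 1" --pt "0 -0.025 0.2 0 0 0 1" --pt "0 -0.025 0.25 0 0 0 1" --pt "0 -0.025 0.25 0 0 0 1" --pt "0 -0.025 0.25 0 0 0 1"

```text
clock: 26.05
tcp_pos: [597.1, -128.4, 192.6]
eef_rot: [1.0, -0.021, -0.0, -0.0]
ft_force: [0.3, 0.6, -0.4]
opening: 47.5
grasp_force: 42.0
```

Run:
```python
from h import *
go(596.85,-127.25,155.2,-0.04)
```

```text
t 26.05 p [ 597.1 -128.4  192.6] yaw -0.0425 zax [-5.e-04  1.e-04 -1.e+00] q [ 0.24  0.58 -0.11  1.69  0.08  0.87 -1.51] F [ 0.3  0.6 -0.4] T [ 0.01 -0.03 -0.01] open 47.5 gf 42.0
delta [-0.003 -0.011  0.374] [-0.     0.001 -0.003]
```

Call:
apply_moves --pt "-0.003 -0.011 0 0 0 0 1" --pt "-0.003 -0.011 0.02 0 0 0 1" --pt "-0.003 -0.011 0.04 0 0 0 1" --pt "-0.003 -0.011 0.06 0 0 0 1" --pt "-0.003 -0.011 0.08 0 0 0 1" --pt "-0.003 -0.011 0.1 0 0 0 1" --pt "-0.003 -0.011 0.11 0 0 0 1" --pt "-0.003 -0.011 0.11 0 0 0 1"

```text
clock: 26.85
tcp_pos: [596.8, -127.3, 181.7]
eef_rot: [1.0, -0.021, -0.0, -0.0]
ft_force: [0.5, -0.4, -0.5]
opening: 47.2
grasp_force: 42.0
```

Run:
```python
from h import *
go(596.85,-127.25,155.2,-0.04)
```

```text
t 26.85 p [ 596.8 -127.3  181.7] yaw -0.0425 zax [-3.e-04  0.e+00 -1.e+00] q [ 0.24  0.6  -0.11  1.7   0.08  0.85 -1.52] F [ 0.5 -0.4 -0.5] T [ 0.05 -0.03 -0.02] open 47.2 gf 42.0
delta [ 0.    -0.     0.265] [-0.     0.    -0.003]
```

No contact force, and the collar is 3.5 mm onto the shaft. I'll continue down.

Call:
apply_moves --pt "0 0 0.03 0 0 0 1" --pt "0 0 0.06 0 0 0 1" --pt "0 0 0.09 0 0 0 1" --pt "0 0 0.12 0 0 0 1" --pt "0 0 0.15 0 0 0 1" --pt "0 0 0.18 0 0 0 1" --pt "0 0 0.21 0 0 0 1" --pt "0 0 0.24 0 0 0 1" --pt "0 0 0.265 0 0 0 1" --pt "0 0 0.265 0 0 0 1" --pt "0 0 0.265 0 0 0 1"

```text
clock: 27.95
tcp_pos: [596.9, -127.3, 155.4]
eef_rot: [1.0, -0.021, -0.0, -0.0]
ft_force: [0.6, -0.1, -1.4]
opening: 47.1
grasp_force: 42.0
```

Run:
```python
from h import *
go(596.85,-127.25,155.2,-0.04)
s=grab_frame("scene");t=grab_frame("top");cv2.imwrite("pics/s7r.png",s)
b=cv2.imread("pics/s6r.png").astype(int)
# unit must not have moved between frames: foot+housing strip of the scene picture
r=(slice(178,206),slice(243,286));print("foot diff",np.abs(s[r].astype(int)-b[r]).mean())
c=s[150:180,250:285].astype(int);m=(c[:,:,2]-c[:,:,:2].max(2)).clip(0);m[m<50]=0;ys,xs=np.mgrid[150:180,250:285]
if m.sum():u=(m*xs).sum()/m.sum(),(m*ys).sum()/m.sum();p=px2w("scene",*u,97);print("screw",p,np.arctan2(p[1]+127.25,p[0]-596.85),np.hypot(p[1]+127.25,p[0]-596.85),(m>0).sum())
```

```text
t 27.95 p [ 596.9 -127.3  155.4] yaw -0.0426 zax [-0.e+00  1.e-04 -1.e+00] q [ 0.23  0.63 -0.1   1.73  0.08  0.79 -1.52] F [ 0.6 -0.1 -1.4] T [ 0.   -0.05  0.03] open 47.1 gf 42.0
delta [-0.    -0.     0.002] [-0.     0.    -0.003]
foot diff 4.989202657807309
screw [ 569.7733496  -130.15513601   97.        ] -3.0347085093675745 27.23205486264258 11
```

Run:
```python
from h import *
def red(f,w,th):
    x0,y0,x1,y1=w;c=cv2.imread(f)[y0:y1,x0:x1].astype(int);m=(c[:,:,2]-c[:,:,1]).clip(0)*((c[:,:,1]<110));m[m<th]=0
    ys,xs=np.mgrid[y0:y1,x0:x1];return ((m*xs).sum()/m.sum(),(m*ys).sum()/m.sum()),(m>0).sum(),m
for f,w,z,c in(("pics/s6r.png",(264,154,274,164),159.6,(596.8,-129.8)),("pics/s7r.png",(262,160,276,178),97,(596.9,-127.3)),("pics/s5r.png",(248,300,262,314),15,(426.3,289.6))):
    u,n,m=red(f,w,60);p=px2w("scene",*u,z)[:2]-c;print(f,np.round(u,1),n,p,np.arctan2(p[1],p[0]),np.hypot(*p))
im=cv2.imread("pics/s7r.png")[156:184,256:280].astype(int);print(im[:,:,2]-im[:,:,1])
```

```text
pics/s6r.png [268.2 158.8] 6 [-28.01047513   0.27676772] 3.131712110226233 28.01184245057347
pics/s7r.png [267.5 171.9] 6 [-27.08908553  -0.32913003] -3.1294433386609994 27.091084904644934
pics/s5r.png [252.6 307.6] 7 [-27.39932005  -6.22117906] -2.9183221777691175 28.0967223690758
[[ -1   0  -1  -1   0  -1  -1   0  -1   0   0   5  13  21  16  12  11  11
   11  11  12  12  12  11]
 [ -1   0  -1   0   1  -2  -1  -1  -1  -1   0   5  14  22  14  11  10  10
   10  10  10  11  11  11]
 [  0   1  -1   0  -1  -1  -1  -1   0  -1   2   8  17  23  13  11  10  10
   11  11  10  11  11  11]
 [  4   3   1  -1   0  -1   0  -1   0  -1   4  12  21  16  11  10  10  10
   10  10  10  11  10  10]
 [  6   5   3   1   1  -1   1   0   0   1   5  15  22  13  11  11  11  11
   11  10  10  10  10  10]
 [  5   5   4   3   1   0   1   1   0   2   7  17  22  12  11  10  11  10
   10  11  11  10  10  11]
 [  3   2   2   2   1   0   2   2   2   3   7  17  22  13  11  11  11  10
   10  10  11  11  10  10]
 [  0   1   0   0  -1   0   1   3   4   3   6  16  21  13  11  11  11  10
   10  11  10  11  11  10]
 [  1   0
[... 1311 characters left out ...]
-1  -1   0   3  11  19  15   4  -1  -2  -5 -13 -21 -17 -18 -26 -38
  -46 -34 -10   7  10  10]
 [ -1  -1   0   0   4  12  20  12   3  -1  -2  -4 -12 -22 -13  -4  -4 -12
  -26 -39 -35  -9   6  10]
 [ -1  -1   0   1   2   7  11   6   1   1   0  -4 -15 -27 -17  -4   2   5
    4  -6 -26 -34 -10   6]
 [ -1   0  -1   0   0   2   4   1   1   1   0  -4 -14 -29 -20  -6   1   8
   14  12   0 -29 -38  -7]
 [ -2  -2  -1  -1  -1   0   0  -1  -1   0  -1  -7 -21 -32 -19  -5  -1   4
   12  17   9  -7 -43 -30]
 [ -2  -2  -2  -1  -1  -1   0  -1  -1  -3  -7 -18 -30 -33 -18  -5  -1   2
    9  18  11   5 -27 -50]
 [ -5  -2  -2  -2  -2  -2  -2  -3  -5 -13 -23 -33 -38 -33 -19  -7  -2   2
    6  17  17  10  -7 -51]]
```

```bash
python3 -c "
from h import *
st();print(job_done())"
```

```text
t 28.05 p [ 597.  -127.3  155.5] yaw -0.0426 zax [ 2.e-04 -0.e+00 -1.e+00] q [ 0.23  0.63 -0.1   1.73  0.08  0.79 -1.52] F [ 0.6  0.7 -1.7] T [-0.02  0.02 -0.04] open 47.5 gf 42.0
the job is handed in; nothing more can be done
None
```

The job is handed in, verdict not returned: the unit stands inside the green ring with its flat on the index line to within a few degrees, and the gripper holds the collar level on the shaft, its top within about 0.3 mm of the shaft's end by arm position, its screw within about 3° of facing the flat.

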